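# Measure a board to its pencil line and lock the tape

## Task

Take the yellow tape measure from its block, stand it upright on the board that is fixed to the saw table and hook its end over the board's left end (as seen from the robot). Back the case away along the board against the spring until the front of the case is at the pencil line, push the red lock down there, and leave the tape standing on the board, still hooked, drawn out and locked. Leave the folding rule, sanding block and spring clamp where they are.

Things in the scene. Friction and masses are not known exactly. Their poses are not given: they have to be found in the camera images.
- tape: Tape measure: yellow case, black round side panels, 74 (x) x 36 (y) x 50 mm tall, 0.38 kg, loose. Origin: centre of the case's underside; +x points out of the front, the way the blade comes out; +z up as it stands. Smooth runners: it slides easily. It starts on the rest block, hook hanging over its end. Hold it across the 36 mm to carry it; the lock cannot be worked in that grasp.
- mouth (a point): Point at the bottom of the case's front face, 37 mm ahead of the case's origin (tape +x) and 3 mm above its underside, on the middle line. The blade comes out here.
- hook (a point): Steel hook at the blade's end: plate 20 mm wide, 2.5 mm thick, hanging to 10 mm below the plane of the case's underside. This point is on its inner face (toward the case), 8 mm below that plane, on the middle line. Blade fully in: 47 mm ahead of the case's origin, 10 mm ahead of its front. The blade is stiff and straight, 2 mm above that plane.
- blade (a joint): How far the blade is drawn out, m: 0 fully in (start), at most 0.195. A spring pulls it in with 2.4 N at 0, rising 6 N per m: 3.4 N at 0.17. If the lock is up and nothing holds the case, the spring drags the case back to the hook.
- lock (a joint): The thumb lock, m pushed down: 0 up (free, start); it comes to a firm stop at about 0.004, where it catches the blade on a fine toothed brake with 4 mm steps, so the blade may shift up to 2 mm as it engages and then keeps its length. It takes about 7 N to move, press with 12 to 15 N; it stays where it is left and can be pulled up again with about 7 N.
- lock_grip (a point): On the lock: red upright tab in the middle of the case's top, 26 (tape x) x 15 mm (tape y), its top 22 mm above the case's top (72 above the underside) when up. Point: on its axis, 16 mm above the case's top. It cannot tilt, so pinched across the 15 mm it serves to drag the whole tape; fingertips 8 mm above the case's top leave room to push it down in the same grasp.
- board: The board to be measured: wood, 68 mm (x) x 310 mm (y) x 26 mm tall, fixed to the saw table. Origin at the centre of its underside; its left end, to be hooked, is the +y end, 155 mm from the origin; its top is 26 mm up.
- line: Dark pencil line, 2.5 mm wide, drawn square across the board's top, 110 to 170 mm from the left end. Origin on the line's middle at the board's top; axes as the board's.
- rest: Wooden block on which the tape stands at first, 68 (x) x 152 (y) x 20 mm tall, fixed. Origin at the centre of its underside; the hook hangs over its +y end.
- folding_rule: the yellow folding rule, closed, 16 x 236 x 19 mm, loose; origin at the centre of its underside. A bystander.
- sanding_block: dark cork sanding block, 67 x 122 x 32 mm, loose; origin at the centre of its underside. A bystander.
- spring_clamp: black spring clamp with orange tips, 55 x 119 x 26 mm, loose; origin at the centre of its underside. A bystander.
There are look-alikes about, which are no part of the job. What is shaped like the tape but blue is not meant.

How it is judged (in metres and radians):
On the way, in this order (a step that is already met when the one before it is completed fails the run):
1. the tape stands upright on the board with its hook over the left end, lock up (y of hook in the frame of board between 0.149 and 0.19 m and z of hook in the frame of board between 0.008 and 0.024 m and x of hook in the frame of board between -0.03 and 0.03 m and angle between tape's own z axis and vertical below 0.1 rad and z of tape in the frame of board between 0.022 and 0.031 m and x of tape in the frame of board between -0.03 and 0.03 m and value of joint lock below 0.0025 m), for 0.2 s.
2. the blade is drawn out 60 mm or more with the hook caught on the left end and the lock still up (y of hook in the frame of board between 0.149 and 0.162 m and z of hook in the frame of board between 0.008 and 0.024 m and x of hook in the frame of board between -0.03 and 0.03 m and value of joint blade above 0.06 m and value of joint lock below 0.0025 m), for 0.1 s.
3. the lock is pushed down with the front of the case at the line and the hook still caught (y of hook in the frame of board between 0.149 and 0.162 m and z of hook in the frame of board between 0.008 and 0.024 m and x of hook in the frame of board between -0.03 and 0.03 m and y of mouth in the frame of line between -0.006 and 0.006 m and value of joint lock above 0.0034 m), for 0.2 s.
At the end, for the whole second after the job is handed in: Tape upright on the board (within 0.1 rad), in line with it (0.12 rad) and within 30 mm of its middle line, at rest; hook over the left end, its inner face -6 to +7 mm from the end face; case front within 6 mm of the line; blade out over 60 mm; lock down at least 3.4 mm (all of step 3 and angle between tape's own z axis and vertical below 0.1 rad and z of tape in the frame of board between 0.022 and 0.031 m and x of tape in the frame of board between -0.03 and 0.03 m and value of joint blade above 0.06 m and linear speed of tape below 0.02 m/s and angle between the x axis of tape and the y axis of board, either way round below 0.12 rad); the robot touches nothing.
It fails at once if the folding rule is moved more than 20 mm (distance of folding_rule from where it was at the start of the episode above 0.02 m).
It fails at once if the sanding block is moved more than 20 mm (distance of sanding_block from where it was at the start of the episode above 0.02 m).
It fails at once if the spring clamp is moved more than 20 mm (distance of spring_clamp from where it was at the start of the episode above 0.02 m).
It also fails if it takes over 48 s, if anything falls off the work surface, if the arm or the gripper's body presses on something with over 40 N, if the wrist force passes 120 N, or if a joint passes its speed limit or range.

## Robot

A 7-joint arm with a two-finger parallel gripper is mounted at the origin on the work surface; the furniture and walls round the work are solid. World frame = base frame: x ahead of the robot, y to its left, z up, the work surface at z = 0. Lengths are in mm, angles in rad, forces in N, time in s.
With the tool pointing down it reaches from about 400 to 900 mm from the base axis. Payload 5.5 kg.
Tool frame: the origin (TCP) lies between the finger pads; the fingertips stand 8 mm ahead of it and the grasp point (between the pads) lies 11 mm behind it; z points along the fingers, y is the line along which they close (so a half turn about z gives the same grasp; the last joint's range is limited). The gripper opens to 85 mm and grips with 20 to 120 N. Pads are 22 mm wide; open, the fingers measure 114 mm over their backs; the gripper's body (76 mm by 85 mm) begins 54 mm behind the grasp point. The pads swing forward as they close: fully open they stand 13 mm farther back than shut.
Start: joints at [-1.069, 0.501, -0.427, 1.55, 0.221, 1.138, -0.21], TCP at [153.711, 631.564, 239.31] pointing down, gripper open.
Joint ranges: [-2.88, 2.88], [-0.31, 2.03], [-1.54, 1.56], [0.2, 2.42], [-1.41, 4.55], [0.19, 2.02], [-2.57, 2.57]. Speed limits (rad/s): [2.57, 2.57, 3.14, 3.14, 3.14, 3.14, 3.14].

## Interface

Orientations are given as a unit quaternion [w, x, y, z].
In Python, from station import monitor, eyes, ticket gives the robot as it stands.
- The arm moves only by the tool send_rows, never from a script. Its argument "targets" is a list of rows, each an object of numbers: "tx", "ty", "tz": the shift along the world's x, y, z in m; "ax", "ay", "az": the turn, a rotation vector about the world's x, y, z in rad; "jaw": the opening in per cent of the stroke, from 0 (shut) to 100 (fully open). In form: [{"tx": .., "ty": .., "tz": .., "ax": .., "ay": .., "az": .., "jaw": ..}, ...]. A call has 1 to 12 rows; each row is the pose to reach, as a shift and turn from the pose commanded when the call began; what a row does not reach only later rows make up. A row lasts 1/8 s, in which the tool goes at most 62.5 mm and 10.7 degrees, less where a joint would pass 70% of its speed; a pose out of reach is approached as far as the arm can. A call with a gripper value outside its range is refused whole. The fingers move at their own pace and stop on an object; "grip_force" is the grip in N (left out, the last holds). Time passes only in rows, so rows that repeat a pose let the fingers close. It gives the time, the measured TCP pose, the force, the opening and the grip force at its end, in the units of the state.
- monitor.read_state(): the state, without advancing time (a new reading comes with each control period).
- eyes.capture(name): name is "side" or "top" or "wrist"; returns the picture (384x512x3 uint8, blue, green, red); there is no depth.
- eyes.camera_params(name): a dict with "K" (3x3 intrinsics, pixels), "T" (4x4, takes a point from camera to world coordinates); the wrist camera has in their place "T_tool_cam" (4x4, takes a point from camera to tool coordinates, whose origin is the TCP and whose axes are the flange's). Camera axes: x right, y down, z forward; pixel columns grow to the right and rows downward; lengths in mm; the calibration is good to about 2 mm. A picture is of the moment at which its call begins: read the wrist's pose just before it. camera_params takes no time and is no camera call.
- ticket.close_job(): hands the job in; it is judged then, once.
The state is a dict: "t": time; "joint_positions": joint angles; "qd": joint speeds; "joint_torque": joint torques, N m; "tcp_pos": TCP position; "eef_rot": TCP orientation; "wrist_force": force on the tool from outside, world axes, zero at the start; "moment": the same for the moment, N m; "opening": opening from 0.0 (shut) to 1.0 (fully open); "gripper_force": force on a finger pad.
Only numpy, scipy, OpenCV 4.12 (cv2) and the standard library are available. Lean on these libraries where they do the work, as an engineer would, in place of code of your own. Each camera call takes 0.05 s, during which the arm holds its last target. There are 200 camera calls.

## Working session

There is one attempt and no reset: what is moved stays moved. The work goes in short steps, Python scripts to look and compute and a tool call to move; the robot and the scene stay as the last step left them, time stands still between calls to the robot, and variables do not carry over. Pictures are saved under pics/ and viewed, at most 11 in all, crops included, and the job is handed in when it is done.

Besides the shell and the picture viewer there is one more tool, called after "Request:" in YAML: its name, and indented under it one key for each argument. send_rows: Moves the arm, as the interface text tells. Its arguments: {"type":"object","properties":{"targets":{"type":"array"},"grip_force":{"type":"number"}},"required":["targets"]}

```bash
mkdir -p pics; cat > h.py <<'E'
import numpy as np, cv2
from scipy.spatial.transform import Rotation as R
from station import monitor, eyes, ticket
def cam(n):
    p=eyes.camera_params(n); K=np.array(p["K"])
    if "T" in p: return K,np.array(p["T"])
    s=monitor.read_state(); q=s["eef_rot"]; T=np.eye(4)
    T[:3,:3]=R.from_quat([q[1],q[2],q[3],q[0]]).as_matrix(); T[:3,3]=s["tcp_pos"]
    return K,T@np.array(p["T_tool_cam"])
def ray(C,u,v):
    K,T=C; d=T[:3,:3]@np.linalg.solve(K,[u,v,1]); return T[:3,3],d/np.linalg.norm(d)
def onz(C,u,v,z):
    o,d=ray(C,u,v); return o+d*(z-o[2])/d[2]
def tri(C1,a,C2,b):
    o1,d1=ray(C1,*a); o2,d2=ray(C2,*b)
    s=np.linalg.lstsq(np.c_[d1,-d2],o2-o1,rcond=None)[0]
    p,q=o1+s[0]*d1,o2+s[1]*d2
    return (p+q)/2,np.linalg.norm(p-q)
def proj(C,P):
    K,T=C; p=K@(T[:3,:3].T@(np.array(P)-T[:3,3])); return p[:2]/p[2]
E
python3 - <<'E'
from h import *
for n in("top","side","wrist"):
    C=cam(n); im=eyes.capture(n); cv2.imwrite(f"pics/{n}0.png",im); np.savez(f"{n}0.npz",K=C[0],T=C[1]); print(n,C[1].round(2).tolist(),C[0][0,0])
s=monitor.read_state(); print(s)
a=cv2.imread("pics/top0.png");b=cv2.imread("pics/side0.png")
cv2.imwrite("pics/top0b.png",cv2.resize(a,(800,600),interpolation=cv2.INTER_CUBIC))
cv2.imwrite("pics/side0b.png",cv2.resize(b,(800,600),interpolation=cv2.INTER_CUBIC))
E
```

```text
top [[-0.01, -1.0, 0.06, 465.38], [-1.0, 0.01, 0.02, 172.83], [-0.02, -0.06, -1.0, 1698.28], [0.0, 0.0, 0.0, 1.0]] 455.102241467346
side [[-1.0, 0.06, -0.05, 617.14], [0.08, 0.61, -0.78, 1413.77], [-0.02, -0.79, -0.62, 1036.23], [0.0, 0.0, 0.0, 1.0]] 401.7824136819744
wrist [[0.24, 0.93, 0.3, 78.43], [0.97, -0.22, -0.07, 649.95], [-0.0, 0.31, -0.95, 373.5], [0.0, 0.0, 0.0, 1.0]] 343.0411949665977
{'t': 0.15, 'joint_positions': array([-1.0687862 ,  0.5016845 , -0.4267889 ,  1.55120988,  0.22077639,
        1.13834564, -0.21031832]), 'qd': array([ 0.00013919, -0.00169671, -0.00147483, -0.00254624,  0.00104121,
       -0.00043873, -0.00015206]), 'joint_torque': array([-7.00757490e-03, -5.70038652e+01, -5.82534090e+00, -2.81285834e+01,
        1.07159594e-02,  7.86880322e-03,  3.06733045e-05]), 'tcp_pos': array([153.67651102, 631.01022717, 238.46148119]), 'eef_rot': array([-1.25994475e-04,  1.19133003e-01,  9.92877980e-01, -7.93188278e-04]), 'wrist_force': array([ 0.14880966, -0.34980166,  0.86889833]), 'moment': array([0.01176755, 0.02640097, 0.01678714]), 'gripper_force': 0.0, 'opening': 0.9979533762904902}
```

View pics/top0b.png

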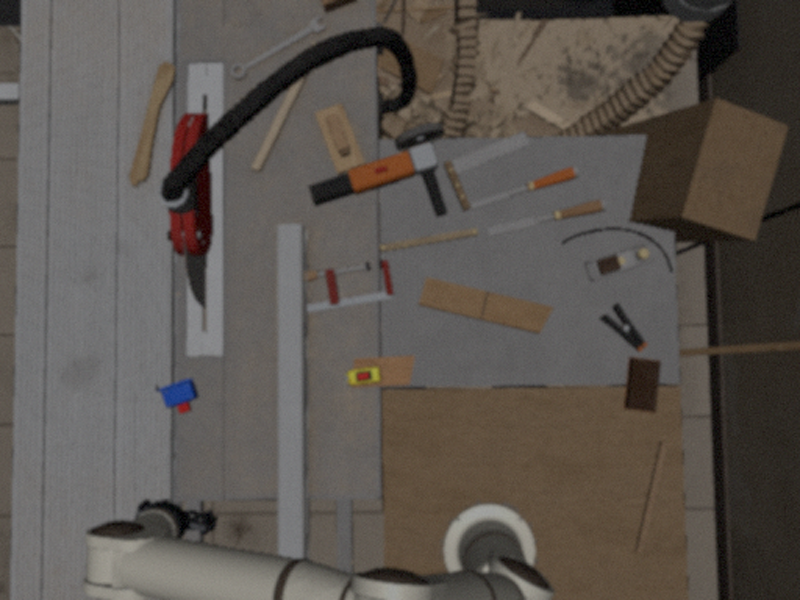

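View pics/side0b.png

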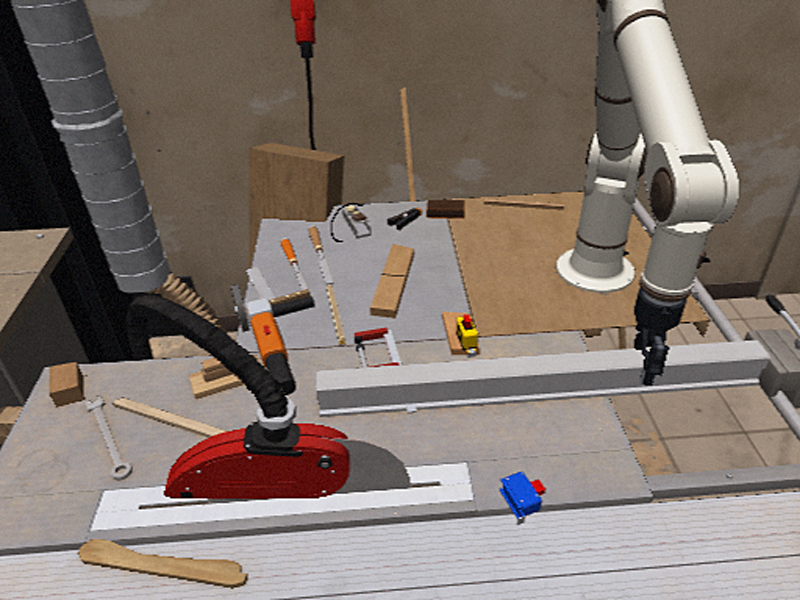

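The top view has the yellow tape on its small wooden block at (364,376) and the board with its line at (485,305). In the side view the tape is at (467,331) and the board at (391,281).

Look-alikes, in top-view pixels:
- Tape: the blue tape at (179,393) is the only one, and it isn't meant.
- Board: the wooden plane at (340,140) and sticks at (278,125) and (150,120). The only board with a line across it is at (485,305).
- Bystanders: yellow rule (430,240), clamp (622,327), sanding block (642,385).

I choose the yellow tape on its block.

```bash
python3 - <<'E'
from h import *
L=lambda n:(lambda z:(z["K"],z["T"]))(np.load(n+"0.npz"))
Ct,Cs=L("top"),L("side")
a=cv2.imread("pics/top0.png");b=cv2.imread("pics/side0.png")
def blobs(im,lo,hi,box):
    h=cv2.cvtColor(im,cv2.COLOR_BGR2HSV); m=cv2.inRange(h,lo,hi)
    k=np.zeros_like(m); x0,y0,x1,y1=box; k[y0:y1,x0:x1]=255; m&=k
    cs=cv2.findContours(m,0,2)[0]
    return sorted(cs,key=cv2.contourArea)[::-1][:2]
def cen(c): return c.reshape(-1,2).mean(0) if cv2.contourArea(c)<4 else np.array(cv2.minAreaRect(c)[0])
print("red top",[ (cen(c).round(1),cv2.contourArea(c)) for c in blobs(a,(0,150,80),(10,255,255),(220,230,250,255))])
print("red side",[ (cen(c).round(1),cv2.contourArea(c)) for c in blobs(b,(0,150,60),(10,255,255),(285,195,315,220))])
for c in blobs(a,(22,130,80),(35,255,255),(215,225,260,260))[:1]: print("yel top",cv2.minAreaRect(c),[onz(Ct,*p,70).round(0) for p in cv2.boxPoints(cv2.minAreaRect(c))])
for nm,box in(("board",(258,165,362,222)),("rest",(215,222,270,252))):
    for c in blobs(a,(8,60,60),(21,190,255),box)[:1]:
        r=cv2.minAreaRect(c); print(nm,r,[onz(Ct,*p,26).round(0)[:2].tolist() for p in cv2.boxPoints(r)])
    
for c in blobs(b,(8,60,60),(21,190,255),(228,150,270,210))[:1]:
    r=cv2.minAreaRect(c); print("board side",r,[onz(Cs,*p,26).round(0)[:2].tolist() for p in cv2.boxPoints(r)])
A=cv2.resize(a[160:270,205:365],(800,550),interpolation=cv2.INTER_CUBIC)
B=cv2.resize(b[145:240,210:330],(800,600),interpolation=cv2.INTER_CUBIC)
cv2.imwrite("pics/crop.png",cv2.resize(np.vstack([A,B]),(417,600)))
cv2.imwrite("pics/crop.png",np.hstack([cv2.resize(A,(400,275)),cv2.resize(B,(367,275))]))
E
```

```text
red top [(array([232.5, 240.5]), 18.5)]
red side [(array([298.8, 204.1]), 12.0), (array([301., 208.]), 0.0)]
yel top ((232.76156616210938, 240.0923614501953), (10.294882774353027, 20.341697692871094), 82.87498474121094) [array([425., 323.,  70.]), array([433., 251.,  70.]), array([396., 247.,  70.]), array([388., 319.,  70.])]
board ((310.5133056640625, 195.44384765625), (83.39617156982422, 18.371232986450195), 13.348727226257324) [[574.0, 157.0], [640.0, 141.0], [564.0, -156.0], [499.0, -139.0]]
rest ((246.5, 239.0), (45.0, 24.0), -0.0) [[370.0, 321.0], [457.0, 320.0], [455.0, 155.0], [368.0, 156.0]]
board side ((250.11692810058594, 179.82333374023438), (16.759319305419922, 47.977657318115234), 16.144338607788086) [[643.0, 166.0], [571.0, -168.0], [500.0, -120.0], [580.0, 201.0]]
```

View pics/crop.png

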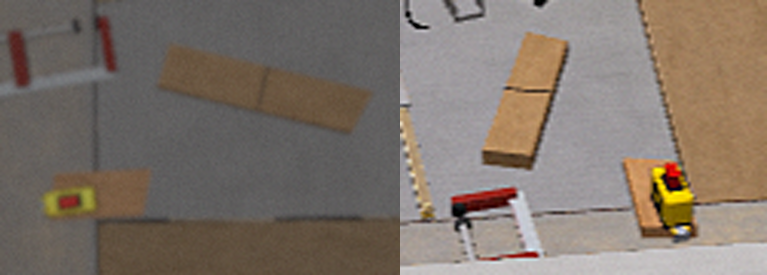

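The crop confirms it: a yellow tape with a red lock at the left end of the small block, its hook toward +y, and a board with a dark line across it. I'll go over both for a closer look.

Request:
send_rows:
  targets:
    - {"tx": 0.05, "ty": -0.06, "tz": 0.03, "az": -0.15, "jaw": 100}
    - {"tx": 0.09, "ty": -0.11, "tz": 0.06, "az": -0.3, "jaw": 100}
    - {"tx": 0.13, "ty": -0.16, "tz": 0.06, "az": -0.45, "jaw": 100}
    - {"tx": 0.17, "ty": -0.21, "tz": 0.06, "az": -0.6, "jaw": 100}
    - {"tx": 0.21, "ty": -0.26, "tz": 0.06, "az": -0.75, "jaw": 100}
    - {"tx": 0.25, "ty": -0.31, "tz": 0.06, "az": -0.9, "jaw": 100}
    - {"tx": 0.29, "ty": -0.36, "tz": 0.06, "az": -1.05, "jaw": 100}
    - {"tx": 0.32, "ty": -0.4, "tz": 0.06, "az": -1.22, "jaw": 100}
    - {"tx": 0.35, "ty": -0.43, "tz": 0.06, "az": -1.22, "jaw": 100}
    - {"tx": 0.35, "ty": -0.43, "tz": 0.06, "az": -1.22, "jaw": 100}
    - {"tx": 0.35, "ty": -0.43, "tz": 0.06, "az": -1.22, "jaw": 100}
  grip_force: 40

```text
schema error: expected keys tx, ty, tz, ax, ay, az, jaw
```

```bash
cat > snap.py <<'E'
from h import *
import sys
C=cam("wrist"); im=eyes.capture("wrist"); n=sys.argv[1]
cv2.imwrite(f"pics/{n}.png",im); np.savez(n+".npz",K=C[0],T=C[1])
s=monitor.read_state(); print(s["t"],s["tcp_pos"].round(1),s["eef_rot"].round(4),s["wrist_force"].round(1),s["opening"],s["joint_positions"].round(2))
E
python3 snap.py w1
```

```text
0.2 [153.7 631.2 238.7] [-1.000e-04  1.191e-01  9.929e-01 -6.000e-04] [ 0.  -0.8  0.6] 1.0017952744862157 [-1.07  0.5  -0.43  1.55  0.22  1.14 -0.21]
```

View pics/w1.png

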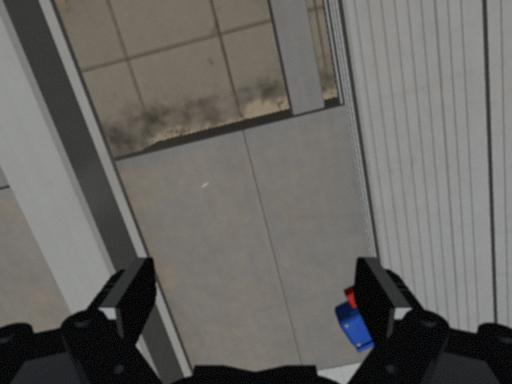

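Request:
send_rows:
  targets:
    - {"tx": 0.05, "ty": -0.06, "tz": 0.03, "ax": 0, "ay": 0, "az": -0.15, "jaw": 100}
    - {"tx": 0.09, "ty": -0.11, "tz": 0.06, "ax": 0, "ay": 0, "az": -0.3, "jaw": 100}
    - {"tx": 0.13, "ty": -0.16, "tz": 0.06, "ax": 0, "ay": 0, "az": -0.45, "jaw": 100}
    - {"tx": 0.17, "ty": -0.21, "tz": 0.06, "ax": 0, "ay": 0, "az": -0.6, "jaw": 100}
    - {"tx": 0.21, "ty": -0.26, "tz": 0.06, "ax": 0, "ay": 0, "az": -0.75, "jaw": 100}
    - {"tx": 0.25, "ty": -0.31, "tz": 0.06, "ax": 0, "ay": 0, "az": -0.9, "jaw": 100}
    - {"tx": 0.29, "ty": -0.36, "tz": 0.06, "ax": 0, "ay": 0, "az": -1.05, "jaw": 100}
    - {"tx": 0.32, "ty": -0.4, "tz": 0.06, "ax": 0, "ay": 0, "az": -1.22, "jaw": 100}
    - {"tx": 0.35, "ty": -0.43, "tz": 0.06, "ax": 0, "ay": 0, "az": -1.22, "jaw": 100}
    - {"tx": 0.35, "ty": -0.43, "tz": 0.06, "ax": 0, "ay": 0, "az": -1.22, "jaw": 100}
    - {"tx": 0.35, "ty": -0.43, "tz": 0.06, "ax": 0, "ay": 0, "az": -1.22, "jaw": 100}
    - {"tx": 0.35, "ty": -0.43, "tz": 0.06, "ax": 0, "ay": 0, "az": -1.22, "jaw": 100}
  grip_force: 40

```text
t: 1.7
tcp_pos: [502.6, 203.4, 299.2]
eef_rot: [-0.0, 0.665, 0.747, 0.0]
wrist_force: [0.7, -0.5, 0.2]
opening: 0.999
gripper_force: 0.0
```

```bash
python3 snap.py w1
```

```text
1.75 [502.6 203.4 299.3] [-4.000e-04  6.652e-01  7.467e-01  0.000e+00] [ 0.4  0.3 -0.1] 1.0015476746745657 [-0.44  0.22  0.01  1.76 -0.    1.16 -0.32]
```

View pics/w1.png

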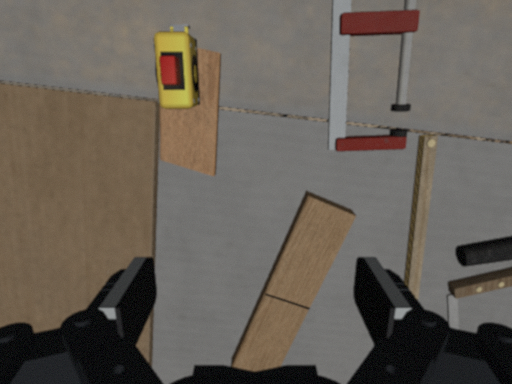

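The wrist view shows the tape at (177,70) with its lock at (169,70) and hook at (180,27). The board's left end runs (308,192)–(355,212) and its line (265,293)–(309,308). I'll take a second viewpoint to get heights.

Request:
send_rows:
  targets:
    - {"tx": -0.04, "ty": 0.03, "tz": -0.02, "ax": 0, "ay": 0, "az": 0, "jaw": 100}
    - {"tx": -0.09, "ty": 0.06, "tz": -0.05, "ax": 0, "ay": 0, "az": 0, "jaw": 100}
    - {"tx": -0.09, "ty": 0.06, "tz": -0.05, "ax": 0, "ay": 0, "az": 0, "jaw": 100}
    - {"tx": -0.09, "ty": 0.06, "tz": -0.05, "ax": 0, "ay": 0, "az": 0, "jaw": 100}
    - {"tx": -0.09, "ty": 0.06, "tz": -0.05, "ax": 0, "ay": 0, "az": 0, "jaw": 100}

```text
t: 2.38
tcp_pos: [415.0, 261.5, 250.1]
eef_rot: [0.0, 0.667, 0.745, 0.001]
wrist_force: [-0.0, 0.1, 0.4]
opening: 1.001
gripper_force: 0.0
```

```bash
python3 snap.py w2; python3 - <<'E'
from h import *
out=[]
for n in("w1","w2"):
    z=np.load(n+".npz"); C=(z["K"],z["T"]); im=cv2.imread(f"pics/{n}.png"); h=cv2.cvtColor(im,cv2.COLOR_BGR2HSV)
    print(n,"pred lock",proj(C,[412,285,92]).round(),"board end",proj(C,[607,149,26]).round())
    y=cv2.inRange(h,(22,150,90),(34,255,255)); y=max(cv2.findContours(y,0,2)[0],key=cv2.contourArea)
    x0,y0,w,hh=cv2.boundingRect(y)
    m=np.zeros(im.shape[:2],np.uint8); cv2.drawContours(m,[y],-1,255,-1)
    r=cv2.inRange(h,(0,150,60),(10,255,255))|cv2.inRange(h,(172,150,60),(180,255,255)); r&=m
    r=max(cv2.findContours(r,0,2)[0],key=cv2.contourArea); rr=cv2.minAreaRect(r)
    print(" yellow",np.round(cv2.boxPoints(cv2.minAreaRect(y))).tolist()," red",np.round(cv2.boxPoints(rr),1).tolist(),cv2.contourArea(r))
    # wood
    wd=cv2.inRange(h,(8,60,40),(22,200,255)); wd=cv2.morphologyEx(wd,cv2.MORPH_OPEN,np.ones((3,3)))
    for c in cv2.findContours(wd,0,2)[0]:
        if cv2.contourArea(c)>800: print(" wood",cv2.contourArea(c),cv2.approxPolyDP(c,3,True).reshape(-1,2).tolist()[:12])
E
```

```text
2.425 [415.  261.3 250. ] [4.000e-04 6.670e-01 7.451e-01 7.000e-04] [-0.5  0.3 -0.1] 1.000520564479285 [-0.56  0.17 -0.06  1.94  0.01  1.03 -0.52]
w1 pred lock [168.  69.] board end [331. 204.]
 yellow [[154.0, 32.0], [190.0, 30.0], [195.0, 107.0], [159.0, 109.0]]  red [[159.39999389648438, 55.20000076293945], [177.39999389648438, 53.79999923706055], [179.6999969482422, 83.69999694824219], [161.6999969482422, 85.0999984741211]] 484.0
 wood 914.0 [[511, 268], [474, 280], [471, 277], [451, 282], [454, 295], [511, 285]]
 wood 9124.0 [[350, 210], [306, 193], [233, 356], [232, 367], [260, 371], [280, 366], [354, 218]]
 wood 2187.5 [[429, 132], [419, 137], [414, 184], [417, 192], [413, 193], [414, 215], [405, 284], [414, 297], [427, 213], [428, 172], [432, 170], [430, 155]]
 wood 37172.5 [[218, 52], [196, 49], [200, 100], [189, 108], [165, 108], [156, 101], [0, 83], [0, 327], [24, 322], [33, 332], [59, 328], [66, 318]]
w2 pred lock [253. 151.] board end [404. 271.]
 yellow [[233.0, 104.0], [270.0, 103.0], [272.0, 182.0], [235.0, 183.0]]  red [[244.0, 135.0], [261.0, 135.0], [261.0, 165.0], [244.0, 165.0]] 488.5
 wood 2638.5 [[352, 300], [317, 361], [318, 375], [338, 383], [350, 380], [374, 346]]
 wood 2221.0 [[511, 197], [498, 198], [485, 267], [487, 276], [483, 278], [475, 327], [485, 321], [486, 315], [487, 322], [493, 322], [507, 245], [511, 242]]
 wood 36516.5 [[0, 141], [0, 309], [7, 314], [3, 315], [4, 324], [24, 322], [34, 333], [58, 328], [67, 317], [86, 309], [108, 279], [124, 269]]
 wood 4719.0 [[229, 105], [223, 225], [279, 242], [292, 118], [271, 114], [270, 180], [238, 183], [234, 177], [234, 105]]
```

View pics/w2.png

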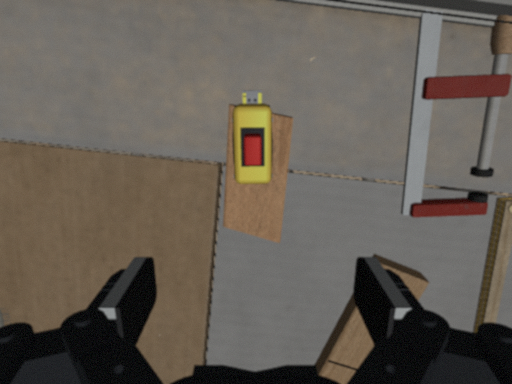

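```bash
python3 - <<'E'
from h import *
L=lambda n:(lambda z:(z["K"],z["T"]))(np.load(n+".npz"))
C1,C2=L("w1"),L("w2")
print("lock",tri(C1,(169.5,69.4),C2,(252.5,150)))
i1,i2=[cv2.cvtColor(cv2.imread(f"pics/{n}.png"),cv2.COLOR_BGR2GRAY).astype(np.float32) for n in("w1","w2")]
def prof(im,p,q,half,n):
    # mean gray along p->q, averaged over +-half px along the perpendicular 'cross' vector
    p,q=np.array(p,float),np.array(q,float); t=np.linspace(0,1,n)[:,None]; s=np.linspace(-1,1,15)[:,None,None]
    P=(p+(q-p)*t)[None]+s*np.array(half); P=P.astype(np.float32)
    return cv2.remap(im,P[...,0],P[...,1],cv2.INTER_LINEAR).mean(0)
d=np.array([.413,-.911])
print("w1 end, px from (323,221)"); print(prof(i1,(323,221),np.array((323,221))+d*30,(14,6),31).round(0))
# per-edge fits with bicubic: line centre
print("w1 line from (282,311)"); print(prof(i1,(282,311),np.array((282,311))+d*24,(14,5),25).round(0))
print("w2 end from (388,290)"); d2=np.array([.46,-.89]); print(prof(i2,(388,290),np.array((388,290))+d2*30,(12,6),31).round(0))
# crop of board end and tape in w2
A=cv2.resize(cv2.imread("pics/w1.png")[175:325,225:375],(600,600),interpolation=cv2.INTER_CUBIC)
cv2.imwrite("pics/c1.png",A)
for n,a,b in(("L",(308,192),(378,256)),("R",(355,212),(427,280))): print(n,tri(C1,a,C2,b))
for z in(20,26): print(z,onz(C1,306,193,z),onz(C1,287,300.5,z))
E
```

```text
lock (array([412.00749325, 284.89331207,  87.14751893]), np.float64(0.889758792803855))
w1 end, px from (323,221)
[109. 109. 109. 109. 109. 109. 109. 110. 111. 111. 111. 111. 111. 111.
 111. 111. 109.  98.  74.  53.  48.  61.  87. 107. 114. 116. 115. 115.
 116. 116. 115.]
w1 line from (282,311)
[108. 108. 109. 109. 108. 108. 108. 108. 109. 102.  82.  62.  74.  99.
 110. 111. 111. 110. 110. 109. 109. 110. 110. 111. 111.]
w2 end from (388,290)
[ 43.  45.  48.  50.  49.  49.  49.  46.  44.  40.  36.  36.  35.  36.
  38.  41.  45.  54.  73.  93. 103. 101.  86.  66.  51.  46.  46.  50.
  62.  81.  99.]
L (array([578.41033278, 157.88363088,  11.70872748]), np.float64(1.123481878589111))
R (array([638.38349759, 141.0881195 ,  25.70864348]), np.float64(2.320620963158414))
20 [574.14901935 158.23928333  20.        ] [573.01950944  -1.74138968  20.        ]
26 [572.99344806 160.02040338  26.        ] [571.88029261   2.35613134  26.        ]
```

View pics/c1.png

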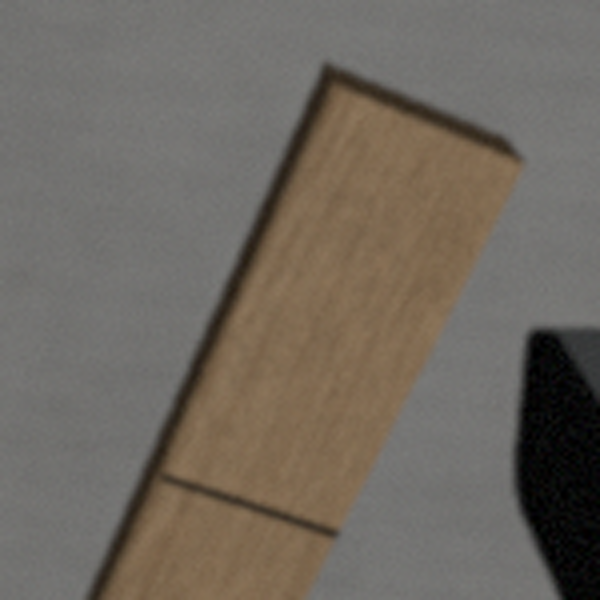

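The crop shows the top face's end corners at w1 pixels (309.2,195) and (355.2,215.2), and the line's ends at (265.7,294.5) and (309.2,308.5). The dark strip beyond is the end face.

```bash
python3 - <<'E'
from h import *
L=lambda n:(lambda z:(z["K"],z["T"]))(np.load(n+".npz"))
C1,C2=L("w1"),L("w2")
d=np.array([.413,-.911]);d2=np.array([.46,-.89])
top1=np.array((323,221))+d*18; top2=np.array((388,290))+d2*23; bot1=np.array((323,221))+d*21.9; bot2=np.array((388,290))+d2*28.7
for z in (20,26,32):
    P=[onz(C1,*p,z)[:2] for p in((309.2,195),(355.2,215.2),(265.7,294.5),(309.2,308.5))]
    e=(P[0]+P[1])/2; l=(P[2]+P[3])/2; ay=(e-l)/np.linalg.norm(e-l)
    a,b=[onz(C,*p,z)[:2] for C,p in((C1,top1),(C2,top2))]
    print(z,"end",e,"line",l,"len",np.linalg.norm(e-l),"ang",np.arctan2(ay[1],ay[0]),"w",np.linalg.norm(P[0]-P[1]),np.linalg.norm(P[2]-P[3]),
      "edgeang",[np.arctan2(*(P[i+1]-P[i])[::-1]).round(3) for i in(0,2)],"end coord w1,w2",(a-l)@ay,(b-l)@ay)
    if z==26:
        for q in(0,):print(" bottom edge coord",[(onz(C,*p,q)[:2]-l)@ay for C,p in((C1,bot1),(C2,bot2))])
# tape: front/back yellow edges at z=70, hook
for n,C,pts in(("w2",C2,((252,103.5),(253.5,182.5),(252.5,94))),("w1",C1,((172,31),(177,108),(180,27)))):
    print(n,[onz(C,*p,70).round(1)[:2].tolist() for p in pts], "lock top",onz(C,*((252.5,150) if n=="w2" else (169.5,69.4)),92)[:2])
E
```

```text
20 end [610.4183079  145.92780775] line [574.11845696  -3.35226529] len 153.6301382723573 ang 1.3322598535174153 w 66.7711596098412 66.12901627204828 edgeang [np.float64(-0.309), np.float64(-0.24)] end coord w1,w2 153.4874697392601 153.3117937153705
26 end [608.73758433 147.88718879] line [572.96332819   0.76858001] len 151.40568831411767 ang 1.332259853517415 w 65.80436295863723 65.1715173780226 edgeang [np.float64(-0.309), np.float64(-0.24)] end coord w1,w2 151.26508551510142 151.88233113410013
 bottom edge coord [np.float64(150.08702293060892), np.float64(149.5284046223507)]
32 end [607.05686076 149.84656984] line [571.80819942   4.88942531] len 149.18123835587798 ang 1.3322598535174155 w 64.83756630743324 64.21401848399681 edgeang [np.float64(-0.309), np.float64(-0.24)] end coord w1,w2 149.0427012909427 150.4528685528297
w2 [[407.0, 322.8], [416.4, 250.4], [406.6, 331.0]] lock top [411.65802561 285.42550126]
w1 [[409.2, 320.8], [417.4, 248.7], [416.8, 325.2]] lock top [413.43761543 285.18581294]
```

Measurements:

| Item | Value |
|---|---|
| Tape | centre (412, 286), heading 1.70 rad, lock about 90 mm up |
| Board end | (608.7, 147.9, 26), heading 1.332 rad |
| Line | 151 mm from the board's end |

All agree with the given sizes, so I'll grasp the tape.

Request:
send_rows:
  targets:
    - {"tx": -0.003, "ty": 0.0245, "tz": -0.03, "ax": 0, "ay": 0, "az": 0.02, "jaw": 100}
    - {"tx": -0.003, "ty": 0.0245, "tz": -0.08, "ax": 0, "ay": 0, "az": 0.02, "jaw": 100}
    - {"tx": -0.003, "ty": 0.0245, "tz": -0.13, "ax": 0, "ay": 0, "az": 0.02, "jaw": 100}
    - {"tx": -0.003, "ty": 0.0245, "tz": -0.17, "ax": 0, "ay": 0, "az": 0.02, "jaw": 100}
    - {"tx": -0.003, "ty": 0.0245, "tz": -0.195, "ax": 0, "ay": 0, "az": 0.02, "jaw": 100}
    - {"tx": -0.003, "ty": 0.0245, "tz": -0.21, "ax": 0, "ay": 0, "az": 0.02, "jaw": 100}
    - {"tx": -0.003, "ty": 0.0245, "tz": -0.21, "ax": 0, "ay": 0, "az": 0.02, "jaw": 100}
    - {"tx": -0.003, "ty": 0.0245, "tz": -0.21, "ax": 0, "ay": 0, "az": 0.02, "jaw": 60}
    - {"tx": -0.003, "ty": 0.0245, "tz": -0.21, "ax": 0, "ay": 0, "az": 0.02, "jaw": 30}
    - {"tx": -0.003, "ty": 0.0245, "tz": -0.21, "ax": 0, "ay": 0, "az": 0.02, "jaw": 30}
    - {"tx": -0.003, "ty": 0.0245, "tz": -0.21, "ax": 0, "ay": 0, "az": 0.02, "jaw": 30}
    - {"tx": -0.003, "ty": 0.0245, "tz": -0.21, "ax": 0, "ay": 0, "az": 0.02, "jaw": 30}
  grip_force: 40

```text
t: 3.92
tcp_pos: [411.3, 286.5, 40.3]
eef_rot: [0.0, 0.659, 0.752, 0.001]
wrist_force: [-0.8, -0.9, 5.5]
opening: 0.418
gripper_force: 40.2
```

Request:
send_rows:
  targets:
    - {"tx": 0, "ty": 0, "tz": 0.02, "ax": 0, "ay": 0, "az": 0, "jaw": 30}
    - {"tx": 0, "ty": 0, "tz": 0.06, "ax": 0, "ay": 0, "az": 0, "jaw": 30}
    - {"tx": 0.02, "ty": -0.02, "tz": 0.08, "ax": 0, "ay": 0, "az": -0.06, "jaw": 30}
    - {"tx": 0.06, "ty": -0.055, "tz": 0.08, "ax": 0, "ay": 0, "az": -0.15, "jaw": 30}
    - {"tx": 0.1, "ty": -0.092, "tz": 0.08, "ax": 0, "ay": 0, "az": -0.24, "jaw": 30}
    - {"tx": 0.14, "ty": -0.13, "tz": 0.08, "ax": 0, "ay": 0, "az": -0.33, "jaw": 30}
    - {"tx": 0.17, "ty": -0.155, "tz": 0.07, "ax": 0, "ay": 0, "az": -0.37, "jaw": 30}
    - {"tx": 0.1885, "ty": -0.174, "tz": 0.055, "ax": 0, "ay": 0, "az": -0.37, "jaw": 30}
    - {"tx": 0.1885, "ty": -0.174, "tz": 0.045, "ax": 0, "ay": 0, "az": -0.37, "jaw": 30}
    - {"tx": 0.1885, "ty": -0.174, "tz": 0.045, "ax": 0, "ay": 0, "az": -0.37, "jaw": 30}
    - {"tx": 0.1885, "ty": -0.174, "tz": 0.045, "ax": 0, "ay": 0, "az": -0.37, "jaw": 30}

```text
t: 5.3
tcp_pos: [598.4, 113.6, 84.3]
eef_rot: [-0.001, 0.785, 0.619, -0.0]
wrist_force: [0.2, 0.2, -4.1]
opening: 0.411
gripper_force: 41.6
```

```bash
python3 snap.py w3; python3 - <<'E'
from h import *
z=np.load("w3.npz");C=(z["K"],z["T"]);s=monitor.read_state();print(proj(C,[608.7,147.9,26]))
im=cv2.imread("pics/w3.png"); cv2.imwrite("pics/w3b.png",cv2.resize(im[100:384,90:422],(700,599),interpolation=cv2.INTER_CUBIC))
E
```

```text
5.35 [598.8 113.5  84.7] [-3.000e-04  7.855e-01  6.189e-01  3.000e-04] [ 0.8  0.1 -4. ] 0.41043951224638364 [-0.28  0.58  0.06  1.78 -0.05  0.78 -0.43]
[257.08868897 162.22680449]
```

View pics/w3b.png

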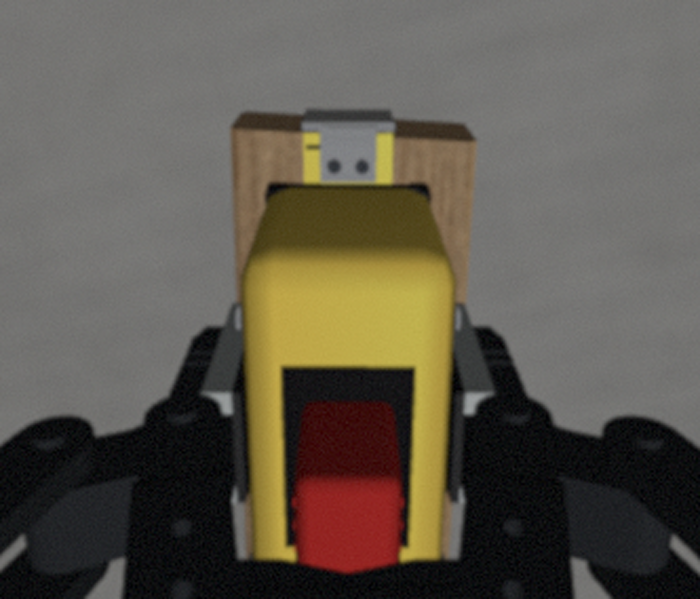

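```bash
python3 - <<'E'
from h import *
z=np.load("w3.npz");C=(z["K"],z["T"]); z=np.load("w1.npz"); C1=(z["K"],z["T"])
f=lambda x,y:(90+x/2.108,100+y/2.108)
ay=np.array([.2365,.9716]); ax=np.array([.9716,-.2365]); e0=np.array([608.7,147.9])
b=[onz(C,*f(*p),26)[:2] for p in((235,127),(474,140))]; e=(b[0]+b[1])/2; print("end mid",e,"edge ang",np.arctan2(*(b[1]-b[0])[::-1]),"width",np.linalg.norm(b[1]-b[0]))
for zz,p in((67,(349,121)),(54.5,(349,111))):
    h=onz(C,*f(*p),zz)[:2]; print("hook outer",h,"beyond end",(h-e)@ay,(h-e0)@ay,"lat",(h-e)@ax)
print("sides w1",[np.arctan2(*(onz(C1,*p,26)-onz(C1,*q,26))[:2][::-1]) for p,q in(((309.2,195),(265.7,294.5)),((355.2,215.2),(309.2,308.5)))])
s=monitor.read_state()["eef_rot"]; print("tape ang",2*np.arctan2(s[2],s[1]))
E
```

```text
end mid [609.2405014 147.0986426] edge ang -0.29123209430149644 width 65.39972187750294
hook outer [610.38665394 159.0960212 ] beyond end 11.927718123915236 11.276947857503606 lat -1.7237782236154795
hook outer [610.35747927 158.85934699] beyond end 11.69086565127254 11.04009538486091 lat -1.6961508856582221
sides w1 [np.float64(1.3337912051052094), np.float64(1.3306823777518488)]
tape ang 1.3347195690319156
```

Request:
send_rows:
  targets:
    - {"tx": 0.001, "ty": -0.001, "tz": -0.015, "ax": 0, "ay": 0, "az": 0, "jaw": 30}
    - {"tx": 0.001, "ty": -0.001, "tz": -0.026, "ax": 0, "ay": 0, "az": 0, "jaw": 30}
    - {"tx": 0.001, "ty": -0.001, "tz": -0.034, "ax": 0, "ay": 0, "az": 0, "jaw": 30}
    - {"tx": 0.001, "ty": -0.001, "tz": -0.038, "ax": 0, "ay": 0, "az": 0, "jaw": 30}
    - {"tx": 0.001, "ty": -0.001, "tz": -0.039, "ax": 0, "ay": 0, "az": 0, "jaw": 30}
    - {"tx": 0.001, "ty": -0.001, "tz": -0.039, "ax": 0, "ay": 0, "az": 0, "jaw": 30}
    - {"tx": 0.001, "ty": -0.001, "tz": -0.039, "ax": 0, "ay": 0, "az": 0, "jaw": 30}

```text
t: 6.22
tcp_pos: [600.7, 111.1, 46.2]
eef_rot: [0.0, 0.786, 0.618, 0.0]
wrist_force: [-3.4, -0.7, 6.5]
opening: 0.415
gripper_force: 42.8
```

Request:
send_rows:
  targets:
    - {"tx": 0, "ty": 0, "tz": 0, "ax": 0, "ay": 0, "az": 0, "jaw": 60}
    - {"tx": 0, "ty": 0, "tz": 0, "ax": 0, "ay": 0, "az": 0, "jaw": 80}
    - {"tx": 0, "ty": 0, "tz": 0, "ax": 0, "ay": 0, "az": 0, "jaw": 80}
    - {"tx": 0, "ty": 0, "tz": 0.02, "ax": 0, "ay": 0, "az": 0, "jaw": 80}
    - {"tx": 0, "ty": 0, "tz": 0.04, "ax": 0, "ay": 0, "az": 0, "jaw": 80}
    - {"tx": 0, "ty": 0, "tz": 0.047, "ax": 0, "ay": 0, "az": 0, "jaw": 80}
    - {"tx": 0, "ty": 0, "tz": 0.047, "ax": 0, "ay": 0, "az": 0, "jaw": 80}
    - {"tx": 0, "ty": 0, "tz": 0.047, "ax": 0, "ay": 0, "az": 0, "jaw": 80}

```text
t: 7.22
tcp_pos: [599.8, 111.0, 92.0]
eef_rot: [-0.0, 0.786, 0.618, -0.0]
wrist_force: [0.2, -0.6, 0.2]
opening: 0.801
gripper_force: 0.0
```

```bash
python3 snap.py w4; python3 - <<'E'
from h import *
im=cv2.imread("pics/w4.png"); cv2.imwrite("pics/w4b.png",cv2.resize(im[130:384,105:405],(700,593),interpolation=cv2.INTER_CUBIC))
E
```

```text
7.275 [599.6 111.   91.7] [-3.000e-04  7.860e-01  6.182e-01 -5.000e-04] [-1.7  0.3 -0.1] 0.7996891921654614 [-0.28  0.57  0.06  1.78 -0.05  0.8  -0.43]
```

View pics/w4b.png

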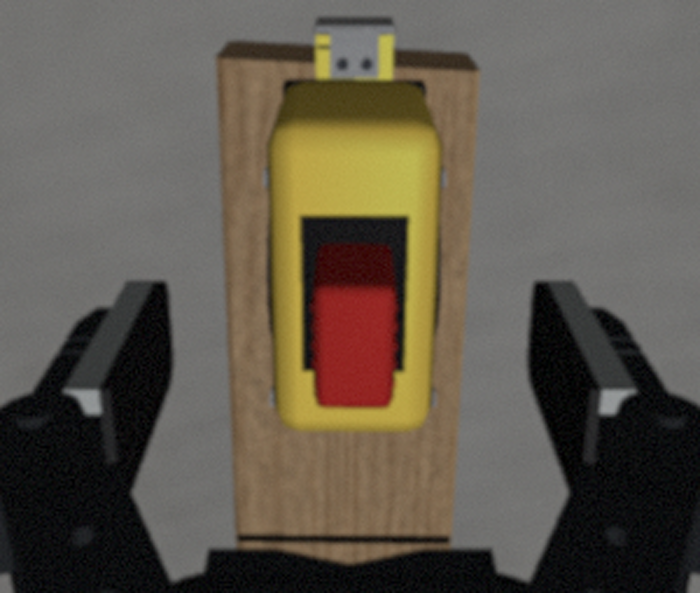

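The tape stands on the board with its hook at (355,25) beyond the end, the lock at (355,325) centred between the pads, and the line at row 540. Next I pinch the lock and back the case away.

Request:
send_rows:
  targets:
    - {"tx": 0, "ty": 0, "tz": 0, "ax": 0, "ay": 0, "az": 0, "jaw": 50}
    - {"tx": 0, "ty": 0, "tz": 0, "ax": 0, "ay": 0, "az": 0, "jaw": 25}
    - {"tx": 0, "ty": 0, "tz": 0, "ax": 0, "ay": 0, "az": 0, "jaw": 8}
    - {"tx": 0, "ty": 0, "tz": 0, "ax": 0, "ay": 0, "az": 0, "jaw": 8}
    - {"tx": 0, "ty": 0, "tz": 0, "ax": 0, "ay": 0, "az": 0, "jaw": 8}
    - {"tx": 0, "ty": 0, "tz": 0, "ax": 0, "ay": 0, "az": 0, "jaw": 8}
  grip_force: 50

```text
t: 8.02
tcp_pos: [600.1, 111.1, 92.2]
eef_rot: [-0.0, 0.786, 0.618, -0.0]
wrist_force: [0.5, 0.2, -1.2]
opening: 0.157
gripper_force: 52.9
```

Request:
send_rows:
  targets:
    - {"tx": -0.0012, "ty": -0.005, "tz": 0, "ax": 0, "ay": 0, "az": 0, "jaw": 8}
    - {"tx": -0.0035, "ty": -0.0146, "tz": 0, "ax": 0, "ay": 0, "az": 0, "jaw": 8}
    - {"tx": -0.0071, "ty": -0.0291, "tz": 0, "ax": 0, "ay": 0, "az": 0, "jaw": 8}
    - {"tx": -0.0106, "ty": -0.0437, "tz": 0, "ax": 0, "ay": 0, "az": 0, "jaw": 8}
    - {"tx": -0.0142, "ty": -0.0583, "tz": 0, "ax": 0, "ay": 0, "az": 0, "jaw": 8}
    - {"tx": -0.0177, "ty": -0.0729, "tz": 0, "ax": 0, "ay": 0, "az": 0, "jaw": 8}
    - {"tx": -0.0213, "ty": -0.0874, "tz": 0, "ax": 0, "ay": 0, "az": 0, "jaw": 8}
    - {"tx": -0.0248, "ty": -0.102, "tz": 0, "ax": 0, "ay": 0, "az": 0, "jaw": 8}
    - {"tx": -0.0284, "ty": -0.1166, "tz": 0, "ax": 0, "ay": 0, "az": 0, "jaw": 8}
    - {"tx": -0.032, "ty": -0.131, "tz": 0, "ax": 0, "ay": 0, "az": 0, "jaw": 8}
    - {"tx": -0.0345, "ty": -0.1418, "tz": 0, "ax": 0, "ay": 0, "az": 0, "jaw": 8}
    - {"tx": -0.0345, "ty": -0.1418, "tz": 0, "ax": 0, "ay": 0, "az": 0, "jaw": 8}

```text
t: 9.52
tcp_pos: [565.2, -32.5, 92.2]
eef_rot: [0.0, 0.787, 0.617, -0.001]
wrist_force: [0.3, 2.5, -2.5]
opening: 0.164
gripper_force: 52.7
```

```bash
python3 snap.py w5; python3 - <<'E'
from h import *
im=cv2.imread("pics/w5.png"); z=np.load("w5.npz");C=(z["K"],z["T"])
print("line proj",proj(C,[573,0.8,26]),"end",proj(C,[608.9,147.5,26]))
cv2.imwrite("pics/w5b.png",cv2.resize(im[0:300,106:406],(600,600),interpolation=cv2.INTER_CUBIC))
E
```

```text
9.575 [565.4 -31.5  92.2] [-0.000e+00  7.864e-01  6.178e-01 -3.000e-04] [ 0.5  3.1 -3.5] 0.16051642192743207 [-0.05  0.51  0.08  1.89 -0.06  0.75 -0.18]
line proj [252.95981603 161.81508814] end [ 252.5364847  -157.41775557]
```

View pics/w5b.png

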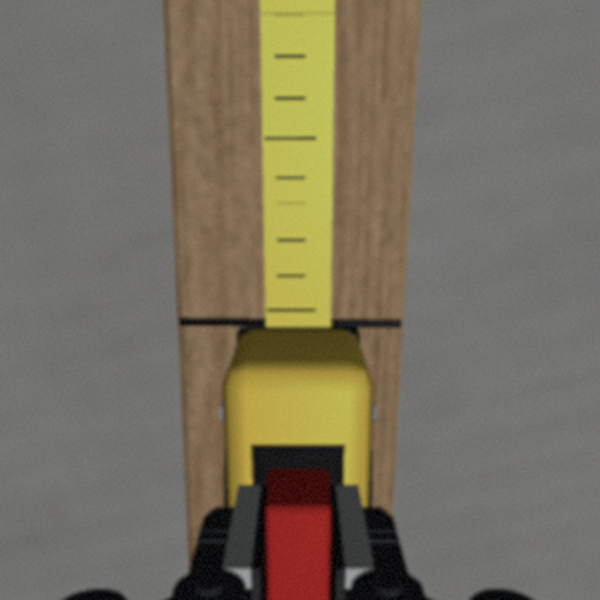

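The blade is out with 3 N of spring pull. The line is at row 323 and the case front at row 327, so the case is within about 2 mm of the line. Now I push the lock down.

Request:
send_rows:
  targets:
    - {"tx": 0, "ty": 0, "tz": -0.001, "ax": 0, "ay": 0, "az": 0, "jaw": 8}
    - {"tx": 0, "ty": 0, "tz": -0.0025, "ax": 0, "ay": 0, "az": 0, "jaw": 8}
    - {"tx": 0, "ty": 0, "tz": -0.004, "ax": 0, "ay": 0, "az": 0, "jaw": 8}
    - {"tx": 0, "ty": 0, "tz": -0.005, "ax": 0, "ay": 0, "az": 0, "jaw": 8}
    - {"tx": 0, "ty": 0, "tz": -0.005, "ax": 0, "ay": 0, "az": 0, "jaw": 8}
  grip_force: 60

```text
t: 10.2
tcp_pos: [566.2, -30.6, 88.5]
eef_rot: [0.0, 0.786, 0.618, 0.0]
wrist_force: [-3.2, 1.8, 6.9]
opening: 0.156
gripper_force: 62.3
```

Request:
send_rows:
  targets:
    - {"tx": 0, "ty": 0, "tz": -0.001, "ax": 0, "ay": 0, "az": 0, "jaw": 8}
    - {"tx": 0, "ty": 0, "tz": -0.002, "ax": 0, "ay": 0, "az": 0, "jaw": 8}
    - {"tx": 0, "ty": 0, "tz": -0.002, "ax": 0, "ay": 0, "az": 0, "jaw": 8}
    - {"tx": 0, "ty": 0, "tz": -0.002, "ax": 0, "ay": 0, "az": 0, "jaw": 8}

```text
t: 10.7
tcp_pos: [566.3, -30.6, 87.3]
eef_rot: [0.0, 0.786, 0.618, 0.0]
wrist_force: [-5.0, 3.1, 14.3]
opening: 0.156
gripper_force: 63.2
```

Request:
send_rows:
  targets:
    - {"tx": 0, "ty": 0, "tz": -0.001, "ax": 0, "ay": 0, "az": 0, "jaw": 8}
    - {"tx": 0, "ty": 0, "tz": -0.001, "ax": 0, "ay": 0, "az": 0, "jaw": 8}
    - {"tx": 0, "ty": 0, "tz": -0.001, "ax": 0, "ay": 0, "az": 0, "jaw": 8}

```text
t: 11.08
tcp_pos: [566.3, -30.6, 87.0]
eef_rot: [0.0, 0.786, 0.618, 0.0]
wrist_force: [-7.5, 1.7, 19.7]
opening: 0.158
gripper_force: 64.0
```

```bash
python3 snap.py w6
```

```text
11.125 [566.3 -30.6  87. ] [4.000e-04 7.858e-01 6.184e-01 4.000e-04] [-7.7  2.3 19.9] 0.15654726569326405 [-0.05  0.52  0.08  1.89 -0.06  0.74 -0.18]
```

Request:
send_rows:
  targets:
    - {"tx": 0, "ty": 0, "tz": 0.001, "ax": 0, "ay": 0, "az": 0, "jaw": 8}
    - {"tx": 0, "ty": 0, "tz": 0.002, "ax": 0, "ay": 0, "az": 0, "jaw": 8}
    - {"tx": 0, "ty": 0, "tz": 0.002, "ax": 0, "ay": 0, "az": 0, "jaw": 25}
    - {"tx": 0, "ty": 0, "tz": 0.002, "ax": 0, "ay": 0, "az": 0, "jaw": 60}
    - {"tx": 0, "ty": 0, "tz": 0.002, "ax": 0, "ay": 0, "az": 0, "jaw": 60}
    - {"tx": 0, "ty": 0, "tz": 0.02, "ax": 0, "ay": 0, "az": 0, "jaw": 60}
    - {"tx": 0, "ty": 0, "tz": 0.06, "ax": 0, "ay": 0, "az": 0, "jaw": 60}
    - {"tx": 0, "ty": 0, "tz": 0.12, "ax": 0, "ay": 0, "az": 0, "jaw": 60}
    - {"tx": 0, "ty": 0.02, "tz": 0.17, "ax": 0, "ay": 0, "az": 0, "jaw": 60}
    - {"tx": 0, "ty": 0.03, "tz": 0.18, "ax": 0, "ay": 0, "az": 0, "jaw": 60}
    - {"tx": 0, "ty": 0.03, "tz": 0.18, "ax": 0, "ay": 0, "az": 0, "jaw": 60}
    - {"tx": 0, "ty": 0.03, "tz": 0.18, "ax": 0, "ay": 0, "az": 0, "jaw": 60}

```text
t: 12.62
tcp_pos: [564.5, -1.5, 262.8]
eef_rot: [-0.001, 0.786, 0.618, -0.001]
wrist_force: [0.6, 0.4, -0.9]
opening: 0.605
gripper_force: 0.0
```

```bash
python3 snap.py w7; python3 - <<'E'
from h import *
im=cv2.imread("pics/w7.png"); z=np.load("w7.npz");C=(z["K"],z["T"])
print("line",proj(C,[573,0.8,26]).round(1),"end",proj(C,[608.9,147.5,26]).round(1),"exp mouth@line,z29",proj(C,[573,.8,29]).round(1))
h=cv2.cvtColor(im,cv2.COLOR_BGR2HSV); g=h[...,2].astype(int)
y=cv2.inRange(h,(20,100,60),(36,255,255)); c=max(cv2.findContours(y,0,2)[0],key=cv2.contourArea); print("yellow",cv2.boundingRect(c))
r=cv2.inRange(h,(0,150,60),(10,255,255)); c=max(cv2.findContours(r,0,2)[0],key=cv2.contourArea); rr=cv2.minAreaRect(c);print("red",rr,[ (q,onz(C,*rr[0],q).round(1).tolist()) for q in (94,98)])
u,v=proj(C,[573,.8,26]); e=proj(C,[608.9,147.5,26])
print("blade col V near line",g[int(v)-8:int(v)+14,int(u)+1], "side col",g[int(v)-8:int(v)+14,int(u)-25])
print("H blade/end col S",h[max(0,int(e[1])-14):int(e[1])+12,int(e[0]),1])
cv2.imwrite("pics/w7b.png",cv2.resize(im,(800,600),interpolation=cv2.INTER_CUBIC))
E
```

```text
12.675 [564.6  -1.7 262.6] [-7.000e-04  7.863e-01  6.178e-01 -1.500e-03] [-0.2  0.2 -0.3] 0.5974135978617939 [-0.11  0.29  0.08  1.76 -0.03  1.1  -0.26]
line [261.5 154.8] end [2.627e+02 2.000e-01] exp mouth@line,z29 [261.5 155.3]
yellow (246, 0, 37, 232)
red ((264.0, 202.0), (16.0, 26.0), 0.0) [(94, [567.0, -29.9, 94.0]), (98, [567.2, -28.5, 98.0])]
blade col V near line [189 189 177 160 173 189 186 154 110  73  76  78  77  79  82 106 137 158
 168 175 181 186] side col [135 133 133 134 135 141 124  87  52  80 115 132 128 132 129 131 131 130
 129 129 131 135]
H blade/end col S [  6   6  10  10  11  12  15  13  12  20  92 130]
```

View pics/w7b.png

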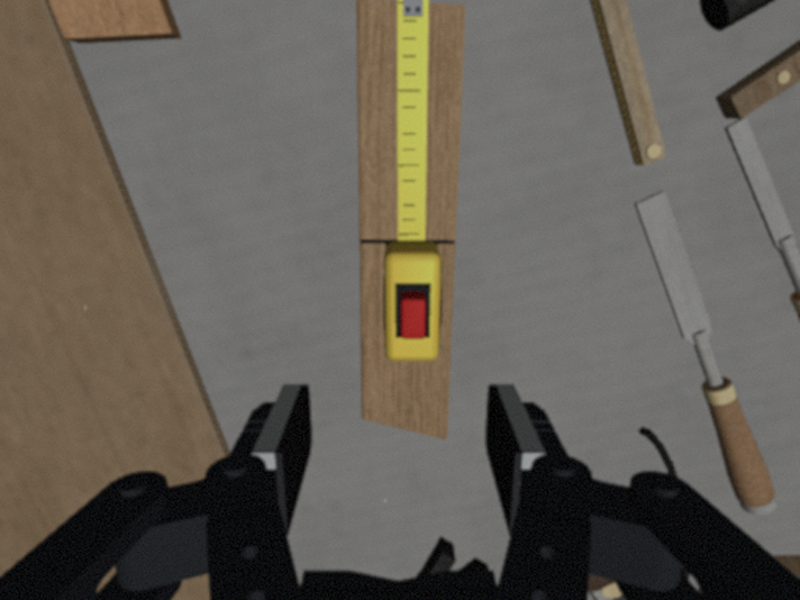

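The case front is on the line (row 241), the blade runs to the board's end, and nothing sprang back after release, so the lock holds. Handing in.

```bash
python3 -c "
from h import *
print(ticket.close_job())"
```

```text
the job is handed in; nothing more can be done
None
```

The job is handed in, verdict not shown: the tape stands on the board, hooked over its left end, drawn out with its front within about 2 mm of the pencil line, lock pressed to its firm stop (no spring-back on release, lock travel and final hook position not measured), and the arm never went near the bystanders.

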